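# Seat a control module in its rack with the ejector levers

## Task

Take the long control module out of its wooden stand and slide it down between the guides of the card rack until it rests there, with both ejector levers still swung out. Then push the two levers inward until each has forced its end of the module fully home on its hard stop. Feel for the stop and never force a lever beyond it, and leave the short module standing where it is.

Things in the scene. Friction and masses are not known exactly. Their poses are not given: they have to be found in the camera images.
- module: the long module: upright aluminium cassette 14 mm thick (x), 120 mm long (y), 85 mm high (z), 0.3 to 0.5 kg; origin at the centre of its underside, same both ways round. A steel tab (6 x 6 mm) sticks out 16 mm from each end, 24 to 30 mm above the underside. It starts upright in a wooden stand, its underside 10 mm above the table.
- module_top (a point): centre of the long module's top face, 85 mm above its underside; grip it here across its 14 mm thickness (its x). In the stand (70 mm wide, 30 mm high) its lowest 20 mm are in a slot with 1 mm play.
- short_module: bystander: like the long module but 84 mm long (y), in its own stand; origin at the centre of its underside. The two stands may have changed places. Not to be disturbed.
- rack: the fixed card rack: grey base plate 90 x 230 x 10 mm, origin at the centre of its underside on the table. The module's slot runs along its y, centred on the origin. At each end are two guide walls 17 mm apart (43 to 61 mm from the centre along y) and two end posts (inner faces 62 mm from the centre, a 9 mm gap between them for the tab).
- mouth (a point): centre of the rack's slot at the height of the guides' top, 73 mm above the table; axes as the rack. Guides flare over the top 11 mm and catch about 7 mm each way; below, the module has 1.5 mm play each side in x and 2 mm in y. Let go, it rests on sprung contacts or on the levers' toes with its underside 29 to 39 mm above the table.
- tip_left (a point): centre of the thumb bar of the ejector lever at the rack's +y end: smooth black bar, 12 mm diameter, 36 mm long along the rack's x, on a 7 mm thick, 20 mm wide arm. It stands 82 mm from the lever's pin; the pin (along the rack's x) lies 90 mm from the rack's centre along y, 50 mm above the table. Push it inward from outside with shut fingers; it is too slippery to pinch.
- tip_right (a point): the same for the lever at the rack's -y end.
- lever_left (a joint): angle of the lever at the rack's +y end, rad: 0 upright, growing as it swings outward, at most 1.1; starts at 0.93 to 1.05. Stays where it is left. Square to its arm the thumb bar takes 2 to 3 N, 3 to 5 N while it presses the module onto the contacts; then it stops firmly, between 0 and 0.45 rad depending on the stop's height. At 7 to 10 N it is home; over 15 N bends it.
- lever_right (a joint): the same for the lever at the rack's -y end.
- strip_left (a joint): how far the sprung brass contact strip under the +y end of the module is pressed down, m: 0 free, about 0.004 when that end is fully home. Home is where the tab rests on a hard steel stop and the module's underside is 25 to 35 mm above the table: the stops' height differs from rack to rack and shows only by feel.
- strip_right (a joint): the same under the -y end.

How it is judged (in metres and radians):
On the way:
1. the long module rests between the guides, both levers still swung out (horizontal distance between module and rack below 0.006 m and z of module in the frame of rack below 0.042 m and value of joint each of lever_left, lever_right above 0.7 rad), for 0.2 s.
At the end, for the whole second after the job is handed in: the long module is upright in the rack (within 6 mm of its centre, tilt under 0.05 rad), at rest and fully home at both ends: both contact strips are pressed by more than 3 of about 4 mm and both levers are swung in (below 0.55 rad) (value of joint each of strip_left, strip_right above 0.003 m and value of joint each of lever_left, lever_right below 0.55 rad and horizontal distance between module and rack below 0.006 m and angle between module's own z axis and vertical below 0.05 rad and linear speed of module below 0.02 m/s); the robot touches nothing.
It fails at once if a lever is forced against its stop: more than 15 N between the gripper or arm and a lever that is swung in below 0.6 rad ((value of joint lever_left below 0.6 rad and contact force between any of the fingers, the arm and lever_left above 15 N) or (value of joint lever_right below 0.6 rad and contact force between any of the fingers, the arm and lever_right above 15 N)).
It fails at once if the short module is knocked: moved more than 20 mm or tilted more than 0.3 rad (distance of short_module from where it was at the start of the episode above 0.02 m or angle between short_module's own z axis and vertical above 0.3 rad).
It also fails if it takes over 61 s, if anything falls off the work surface, if the arm or the gripper's body presses on something with over 40 N, if the wrist force passes 120 N, or if a joint passes its speed limit or range.

## Robot

A 7-joint arm with a two-finger parallel gripper is mounted at the origin on the work surface. World frame = base frame: x ahead of the robot, y to its left, z up, the work surface at z = 0. Lengths are in m, angles in degrees, forces in N, time in s.
With the tool pointing down it reaches from about 0.425 to 0.825 m from the base axis. Payload 3.6 kg.
Tool frame: the origin (TCP) lies at the very end of the fingers, on their centre line; the grasp point (between the pads) lies env.grip_depth behind it (env.grip_depth is the distance from the TCP to the grasp point, in m); z points along the fingers, y is the direction in which the jaws open and shut (so a half turn about z gives the same grasp; the last joint's range is limited). The gripper opens to 85 mm and grips with 20 to 120 N. Pads are 22 mm wide; open, the fingers measure 114 mm over their backs; the gripper's body (76 mm by 85 mm) begins 54 mm behind the grasp point. The pads swing forward as they close: fully open they stand 13 mm farther back than shut.
Start: joints at [69.414, 35.231, -0.722, 81.555, 0.464, 63.22, -2.315], TCP at [0.212, -0.614, 0.231] pointing down, gripper open.
Joint ranges: [-178.69, 178.69], [-17.37, 117.87], [-77.05, 75.6], [15.02, 138.74], [-78.02, 258.01], [0.78, 113.62], [-162.83, 162.83]. Speed limits (degrees/s): [159.86, 159.86, 180, 180, 180, 180, 180].

## Interface

Orientations are given as a 3x3 rotation matrix whose columns are the frame's x, y, z axes.
In Python, from bench import env gives the robot as it stands. Calls block until the motion is done:
- env.goto(position, orientation): joint-space move of the TCP to a pose.
- env.move_straight(position, velocity=0.15, frame=None): straight line of the TCP; frame=None keeps the orientation; velocity is the mean speed in m/s.
- env.move_joints(angles): joint-space move.
- env.command_gripper(opening, grasp_force=None): finger opening in m; grasp_force is the grip in N (None keeps the last); returns when the fingers have stopped.
- env.pause(seconds).
- env.ik(position, orientation): joint angles nearest the present ones, or None.
- env.capture(name): name is "scene" or "top" or "wrist"; returns the picture (384x512x3 uint8, red, green, blue); there is no depth.
- env.calibration(name): a dict with "fx", "fy", "cx", "cy" (pixels), "dist" ([k1, k2, p1, p2, k3] as OpenCV has them; the pictures are not rectified), "R" (3x3) and "t" (3): a world point X has camera coordinates R X + t. Camera axes: x right, y down, z forward; pixel columns grow to the right and rows downward; lengths in m; the calibration is good to about 2 mm. A picture is of the moment at which its call begins: read the wrist's pose just before it. calibration takes no time and is no camera call; for the wrist camera it gives the pose at the moment of the call.
A pose or a line that the arm cannot do raises env.IKError and nothing moves.
- env.hand_in(): hands the job in, once; it reports no verdict.
Readings, each from a call of its own:
- env.current_t(): time.
- env.current_joints(): joint angles.
- env.current_qvel(): joint speeds.
- env.current_effort(): joint torques, N m.
- env.current_position(): TCP position.
- env.current_ee_rot(): TCP orientation.
- env.current_ft_force(): force on the tool from outside, world axes, zero at the start.
- env.current_ft_torque(): the same for the moment, N m.
- env.current_width(): finger opening in m.
Only numpy, scipy, OpenCV 4.12 (cv2) and the standard library are available. Lean on these libraries where they do the work, as an engineer would, in place of code of your own. Each camera call takes 0.05 s, during which the arm holds its last target.

## Working session

There is one attempt and no reset: what is moved stays moved. The work goes in short steps, each a Python script; the robot and the scene stay as the last script left them, time stands still between calls to the robot, and variables do not carry over. Pictures are saved under pics/ and viewed, and the job is handed in when it is done.

```bash
ls; mkdir -p pics; python3 - <<'E'
from bench import env
import cv2,numpy as np
np.set_printoptions(precision=4,suppress=True)
print(env.current_t(),env.grip_depth,env.current_position(),env.current_ee_rot(),env.current_width())
for n in ["scene","top","wrist"]:
    c=env.calibration(n);print(n,{k:np.round(v,4).tolist() for k,v in c.items()}, -np.array(c['R']).T@np.array(c['t']))
    im=env.capture(n);cv2.imwrite(f"pics/{n}0.png",im[:,:,::-1])
print(env.current_t())
E
```

```text
pics
0.0 0.0187 [ 0.2121 -0.6136  0.2301] [[ 0.9451  0.3267 -0.0009]
 [ 0.3267 -0.9451  0.0025]
 [-0.0001 -0.0027 -1.    ]] 0.085781276824841
scene {'fx': 492.029, 'fy': 492.029, 'cx': 255.6836, 'cy': 197.776, 'dist': [0.0003, 0.0, 0.0, 0.0, 0.0], 'R': [[0.7512, 0.66, -0.0135], [0.3597, -0.4263, -0.83], [-0.5535, 0.6186, -0.5576]], 't': [-0.4315, -0.0857, 1.2666]} [ 1.0561 -0.5353  0.6293]
top {'fx': 420.6003, 'fy': 420.6003, 'cx': 260.1811, 'cy': 193.3972, 'dist': [0.0225, 0.0, 0.0, 0.0, 0.0], 'R': [[0.008, -0.9999, 0.0148], [-0.9895, -0.01, -0.1442], [0.1444, -0.0135, -0.9894]], 't': [0.0251, 0.5417, 0.8496]} [0.4132 0.042  0.9184]
wrist {'fx': 285.174, 'fy': 285.174, 'cx': 261.5615, 'cy': 194.009, 'dist': [0.0116, 0.0, 0.0, 0.0, 0.0], 'R': [[0.3264, -0.9452, -0.0035], [-0.895, -0.3103, 0.3204], [-0.304, -0.1014, -0.9473]], 't': [-0.6475, -0.0417, 0.3826]} [ 0.2903 -0.5862  0.3735]
0.15
```

View pics/top0.png

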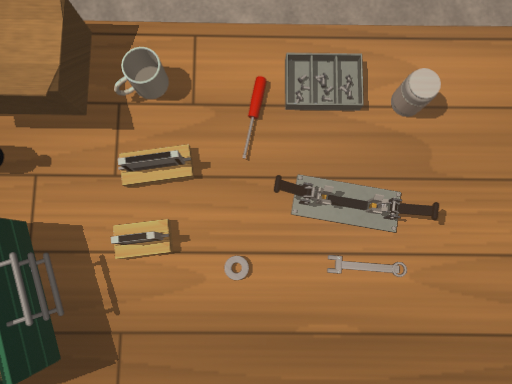

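View pics/scene0.png

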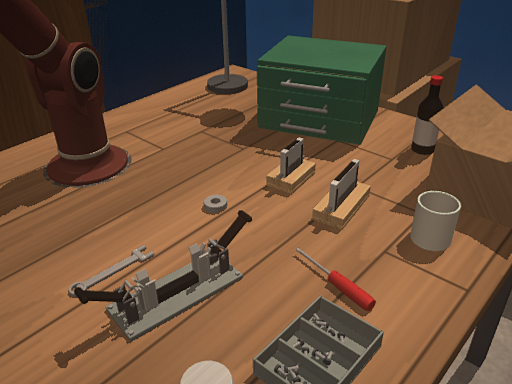

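View pics/wrist0.png

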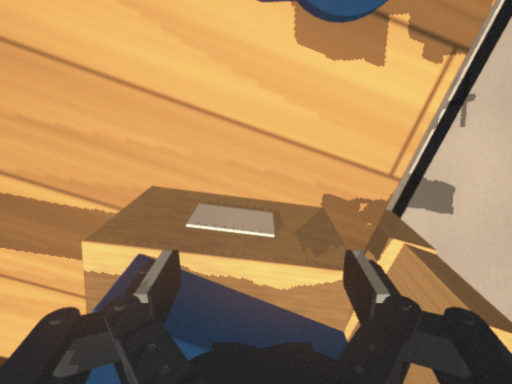

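The top view shows the long module's stand at about (155,165), the short one at (141,239), and the rack at (347,203) with its levers out at (278,187) and (436,211). I'll zoom in to measure these.

```bash
python3 - <<'E'
import cv2,numpy as np
im=cv2.imread("pics/top0.png")
cv2.imwrite("pics/top0_rack.png",cv2.resize(im[160:250,265:450],None,fx=4.3,fy=4.3,interpolation=cv2.INTER_CUBIC))
cv2.imwrite("pics/top0_stand.png",cv2.resize(im[135:270,100:205],None,fx=4.4,fy=4.4,interpolation=cv2.INTER_CUBIC))
im=cv2.imread("pics/scene0.png")
cv2.imwrite("pics/scene0_rack.png",cv2.resize(im[200:350,60:260],None,fx=4,fy=4,interpolation=cv2.INTER_CUBIC))
cv2.imwrite("pics/scene0_stand.png",cv2.resize(im[130:240,250:390],None,fx=5,fy=5,interpolation=cv2.INTER_CUBIC))
E
```

```text
(no output)
```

View pics/top0_rack.png

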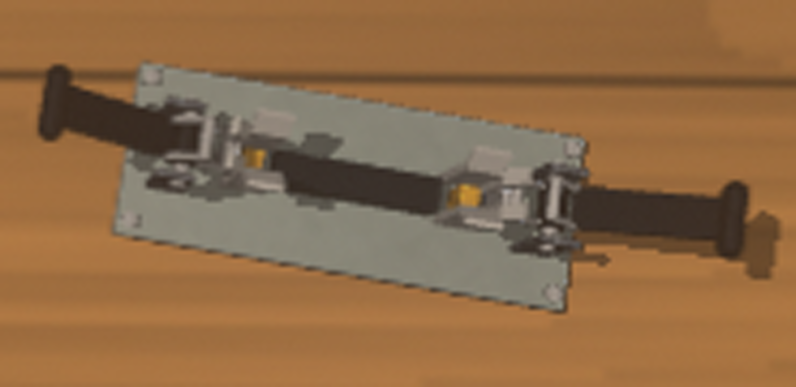

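View pics/top0_stand.png

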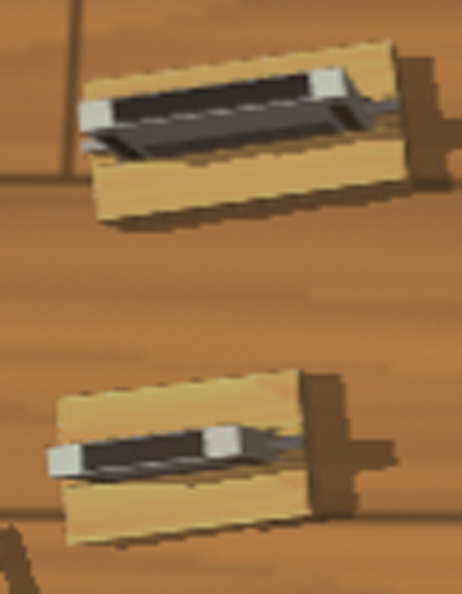

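View pics/scene0_rack.png

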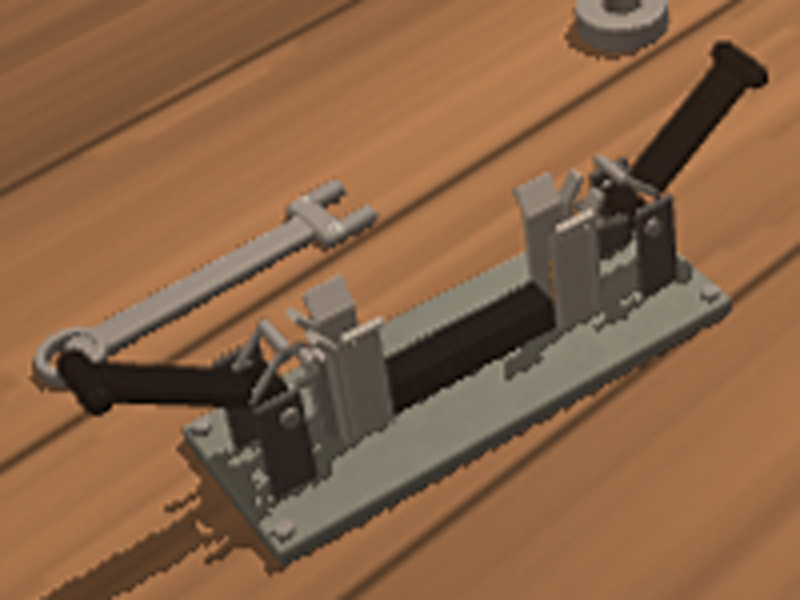

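View pics/scene0_stand.png

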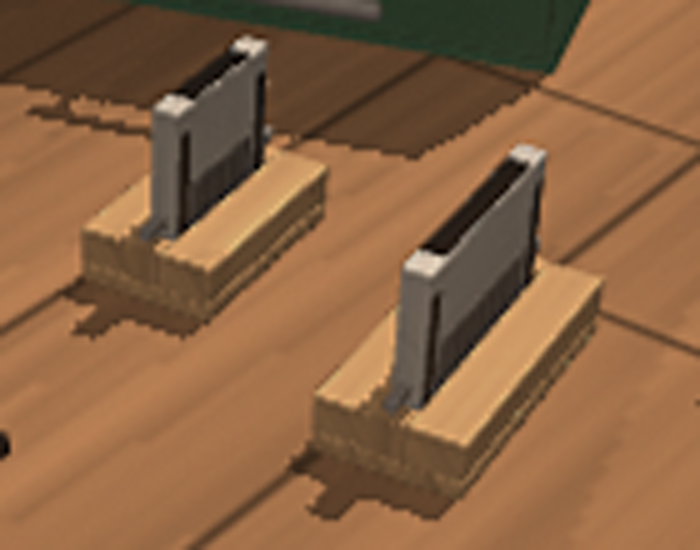

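```bash
cat > h.py <<'E'
import cv2,numpy as np
np.set_printoptions(precision=4,suppress=True)
def ray(c,uv):
    K=np.array([[c['fx'],0,c['cx']],[0,c['fy'],c['cy']],[0,0,1.]])
    p=cv2.undistortPoints(np.array(uv,float).reshape(-1,1,2),K,np.array(c['dist'],float)).reshape(-1,2)
    R=np.array(c['R']);t=np.array(c['t'])
    d=np.c_[p,np.ones(len(p))]@R
    return -R.T@t,d
def onplane(c,uv,z):
    o,d=ray(c,uv);s=(z-o[2])/d[:,2]
    return o+s[:,None]*d
def proj(c,X):
    K=np.array([[c['fx'],0,c['cx']],[0,c['fy'],c['cy']],[0,0,1.]])
    R=np.array(c['R']);
    return cv2.projectPoints(np.array(X,float).reshape(-1,3),cv2.Rodrigues(R)[0],np.array(c['t'],float),K,np.array(c['dist'],float))[0].reshape(-1,2)
def tri(c1,uv1,c2,uv2):
    o1,d1=ray(c1,[uv1]);o2,d2=ray(c2,[uv2]);d1=d1[0];d2=d2[0]
    A=np.c_[d1,-d2];s=np.linalg.lstsq(A,o2-o1,rcond=None)[0]
    a=o1+s[0]*d1;b=o2+s[1]*d2
    return (a+b)/2,np.linalg.norm(a-b)
E
python3 - <<'E'
from h import *
from bench import env
c=env.calibration("top"); im=cv2.imread("pics/top0.png")
hsv=cv2.cvtColor(im,cv2.COLOR_BGR2HSV)
print(hsv[190,310],hsv[215,370],hsv[200,285])
def big(m,box):
    x0,y0,x1,y1=box;mm=np.zeros_like(m);mm[y0:y1,x0:x1]=m[y0:y1,x0:x1]
    cs,_=cv2.findContours(mm,cv2.RETR_EXTERNAL,cv2.CHAIN_APPROX_NONE);return max(cs,key=cv2.contourArea)
m=((hsv[:,:,1]<75)&(hsv[:,:,2]>70)).astype(np.uint8)*255
m=cv2.morphologyEx(m,cv2.MORPH_CLOSE,np.ones((3,3)))
ct=big(m,(285,165,410,240))
r=cv2.minAreaRect(ct);b=cv2.boxPoints(r);print(r,b)
P=onplane(c,b,0.010);print(P, [np.linalg.norm(P[i]-P[i-1]) for i in range(4)],P.mean(0))
ct=cv2.convexHull(ct)
# zoom hand corners
hc=np.array([[140,62],[588,135],[565,312],[112,236]])/4.3+[265,160]-0.4
P=onplane(c,hc,0.010);print("hand",P, [np.linalg.norm(P[i]-P[i-1]) for i in range(4)],P.mean(0))
hm=np.array([[80,103],[345,68],[352,95],[82,130]])/4.4+[100,135]-0.4
P=onplane(c,hm,0.095);print("mod",P, [np.linalg.norm(P[i]-P[i-1]) for i in range(4)],P.mean(0))
hs=np.array([[48,449],[238,426],[241,455],[50,478]])/4.4+[100,135]-0.4
P=onplane(c,hs,0.095);print("short",P, [np.linalg.norm(P[i]-P[i-1]) for i in range(4)],P.mean(0))
E
```

```text
[ 12 100  56] [ 26  31 133] [ 15 155 160]
((346.8697204589844, 202.99908447265625), (107.51658630371094, 40.47935485839844), 9.865806579589844) [[290.4385 213.7284]
 [297.3743 173.8477]
 [403.3009 192.2697]
 [396.3651 232.1505]]
[[ 0.5018 -0.0364  0.01  ]
 [ 0.59   -0.0519  0.01  ]
 [ 0.5514 -0.2837  0.01  ]
 [ 0.4642 -0.2651  0.01  ]] [np.float64(0.2317712714347137), np.float64(0.0895545831610197), np.float64(0.23502473422049272), np.float64(0.08920119091876456)] [ 0.5269 -0.1593  0.01  ]
hand [[ 0.5896 -0.0514  0.01  ]
 [ 0.5542 -0.2796  0.01  ]
 [ 0.4641 -0.2643  0.01  ]
 [ 0.5002 -0.0369  0.01  ]] [np.float64(0.09063467384771251), np.float64(0.2308764672071129), np.float64(0.09132244499597875), np.float64(0.23028323698007339)] [ 0.527 -0.158  0.01 ]
mod [[0.6015 0.3144 0.095 ]
 [0.6193 0.1959 0.095 ]
 [0.6068 0.1922 0.095 ]
 [0.5891 0.3128 0.095 ]] [np.float64(0.012530296534466585), np.float64(0.11982328342442557), np.float64(0.013029027293915177), np.float64(0.12181168249572456)] [0.6042 0.2538 0.095 ]
short [[0.4459 0.3195 0.095 ]
 [0.4566 0.237  0.095 ]
 [0.4439 0.2351 0.095 ]
 [0.4333 0.3178 0.095 ]] [np.float64(0.012746007604885716), np.float64(0.08313718004975579), np.float64(0.012861427688780631), np.float64(0.0833813549646509)] [0.4449 0.2774 0.095 ]
```

```bash
cat >> h.py <<'E'
def Rdown(yawdeg,flip=1):
    a=np.radians(yawdeg);c,s=np.cos(a)*flip,np.sin(a)*flip
    return np.array([[-s,c,0],[c,s,0],[0,0,-1.]])
RC=np.array([0.527,-0.158]);RY=-8.9
MC=np.array([0.6042,0.2538]);MY=8.5
E
python3 - <<'E'
from h import *
from bench import env
for f in (1,-1):
    for p,y in ((MC,MY),(RC,RY),([0.552,0,],RY),([0.5,-.32],RY)):
        print(f,p,env.ik([p[0],p[1],0.2],Rdown(y,f)))
E
```

```text
1 [0.6042 0.2538] [ -1.3599  43.5566 -44.5087  82.0628  31.5863  67.2551 -41.6974]
1 [ 0.527 -0.158] [ 28.4704  29.6101 -21.3775 100.2956  13.1126  52.5493  -7.2863]
1 [0.552, 0] [ 13.3327  30.0941 -23.8594  99.9594  14.7046  53.0372 -25.475 ]
1 [0.5, -0.32] [ 41.0949  32.7826 -17.0431  93.3722  11.1007  55.5122  11.4032]
-1 [0.6042 0.2538] [  6.4722  51.6043 -65.9339  81.7952  47.3003  76.8387 126.8304]
-1 [ 0.527 -0.158] [  -2.9663   30.2319   26.7437  101.3013  -16.6188   52.3933 -158.0169]
-1 [0.552, 0] [ 35.3168  42.9635 -65.8495  99.3179  42.5707  66.8185 128.0332]
-1 [0.5, -0.32] [  12.7582   34.3957   29.1988   94.3332  -19.332    56.354  -140.3857]
```

```bash
python3 - <<'E'
from h import *
from bench import env
t=env.current_t()
env.goto([MC[0],MC[1],0.19],Rdown(MY)); print(env.current_t()-t)
env.command_gripper(0.045); print(env.current_t())
print(env.current_position(),env.current_ft_force(),env.current_width())
c=env.calibration("wrist");np.save("c1.npy",c,allow_pickle=True)
cv2.imwrite("pics/w1.png",env.capture("wrist")[:,:,::-1])
cv2.imwrite("pics/t1.png",env.capture("top")[:,:,::-1])
E
```

```text
3.325
3.95
[0.6042 0.2538 0.19  ] [-0.8563 -0.2449  0.0793] 0.04530885149730233
```

View pics/w1.png

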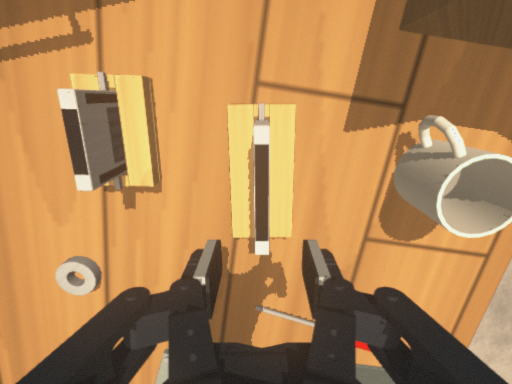

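The wrist view shows the long module's top face from about (262,120) to (262,254), centred between the fingers. I'll check it against the top-view estimate.

```bash
python3 - <<'E'
from h import *
c=np.load("c1.npy",allow_pickle=True).item()
im=cv2.imread("pics/w1.png");g=im.min(2)
m=(g>150).astype(np.uint8); 
n,l,s,ce=cv2.connectedComponentsWithStats(m)
for i in range(1,n):
    if s[i,4]>40 and 235<ce[i][0]<290: print(s[i],ce[i])
uv=[[254,122],[270,122],[269.5,254.5],[254.5,254.5]]
P=onplane(c,uv,0.095);print(P,P.mean(0),np.linalg.norm(P[0]-P[3]),np.linalg.norm(P[0]-P[1]))
d=(P[0]+P[1]-P[2]-P[3])[:2];print(np.degrees(np.arctan2(-d[0],d[1])))
E
```

```text
[259 104   5  16  80] [261.  111.5]
[253 125  17  39 334] [261.6467 135.1287]
[255 241  14  14 196] [261.5 247.5]
[263 308  51  18 155] [287.4516 316.9935]
[[0.5887 0.317  0.095 ]
 [0.6015 0.3189 0.095 ]
 [0.6203 0.198  0.095 ]
 [0.6062 0.1959 0.095 ]] [0.6042 0.2575 0.095 ] 0.12229207517397314 0.0129897926574006
8.509051123780843
```

```bash
python3 - <<'E'
from h import *
from bench import env
M=np.array([0.6042,0.2555])
env.move_straight([*M,0.066],0.12)
print(env.current_position(),env.current_ft_force())
env.command_gripper(0.0,45); print(env.current_t(),env.current_width(),env.current_ft_force())
env.move_straight([*M,0.19],0.1)
print(env.current_t(),env.current_width(),env.current_position(),env.current_ft_force())
d=RC+ (M-MC)*0
env.move_straight([*RC,0.185],0.2,Rdown(RY))
print(env.current_t(),env.current_width(),env.current_position(),env.current_ft_force(),env.current_ft_torque())
np.save("c2.npy",env.calibration("wrist"),allow_pickle=True)
for n in ("wrist","top","scene"): cv2.imwrite(f"pics/{n}2.png",env.capture(n)[:,:,::-1])
E
```

```text
[0.6048 0.256  0.067 ] [-0.3688 -0.4531  0.1838]
5.6083 0.013088698722017927 [-0.7102 -0.399   2.521 ]
7.0 0.013258092090106992 [0.6038 0.2551 0.189 ] [ 0.4025 -0.0209 -3.2699]
9.25 0.012956097007101623 [ 0.5273 -0.1567  0.1851] [ 0.4018  0.4896 -2.7833] [ 0.0154 -0.0031 -0.021 ]
```

View pics/wrist2.png

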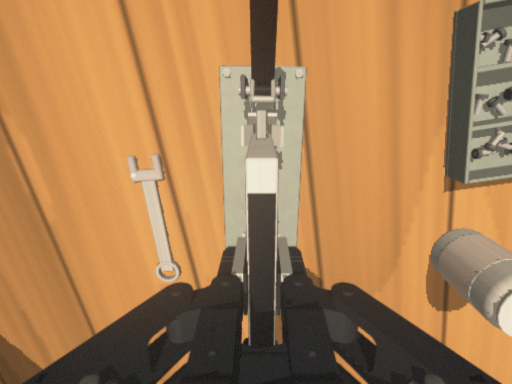

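View pics/scene2.png

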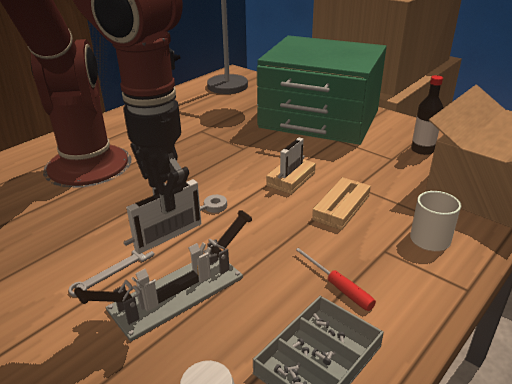

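View pics/top2.png

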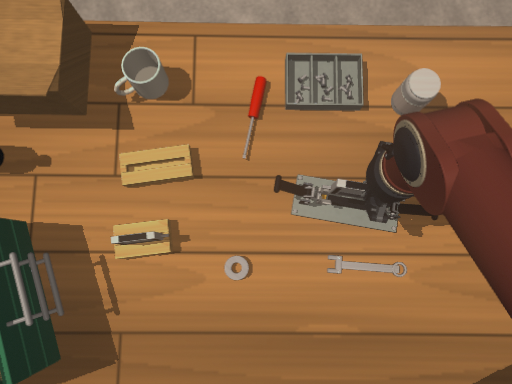

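The module is held and lines up with the rack: its top is at u≈262, and the plate's +y corners are at (220,67) and (306,66). I'll check those corners before going down.

```bash
python3 - <<'E'
from h import *
c=np.load("c2.npy",allow_pickle=True).item()
P=onplane(c,[[219.5,66.5],[306,66.5]],0.01);a=np.radians(RY)
ex=np.array([np.cos(a),np.sin(a)]);ey=np.array([-np.sin(a),np.cos(a)])
print(P,np.linalg.norm(P[0]-P[1]))
print([(ex@(p[:2]-RC),ey@(p[:2]-RC)) for p in P])
# module's near-top end edge at z = tcp+? underside=0.01+(0.1851-0.066)
u=0.01+0.1851-0.066; print("underside",u)
Q=onplane(c,[[246.5,157.5],[277.5,157.5]],u+0.085);print([(ex@(p[:2]-RC),ey@(p[:2]-RC)) for p in Q],np.linalg.norm(Q[0]-Q[1]))
E
```

```text
[[ 0.5021 -0.0378  0.01  ]
 [ 0.5894 -0.0513  0.01  ]] 0.08838202247629373
[(np.float64(-0.04324156755546312), np.float64(0.1149110963097786)), (np.float64(0.045140329187330165), np.float64(0.11506017731566033))]
underside 0.1291
[(np.float64(-0.006329810886590383), np.float64(0.061813682974681296)), (np.float64(0.00623819879387585), np.float64(0.061834436699711615))] 0.012568026815908517
```

```bash
python3 - <<'E'
from h import *
from bench import env
T=np.array([0.527,-0.159])
f0=env.current_ft_force()
env.move_straight([*T,0.135],0.1)
print(env.current_t(),env.current_position(),env.current_ft_force())
z=0.135
while z>0.084:
    z-=0.004 if z>0.1 else 0.002
    env.move_straight([*T,z],0.05)
    f=np.array(env.current_ft_force());print(round(env.current_t(),2),round(z,4),env.current_position(),f)
    if f[2]-f0[2]>3 or abs(f[0])>12 or abs(f[1])>12: break
for n in ("wrist","top","scene"): cv2.imwrite(f"pics/{n}3.png",env.capture(n)[:,:,::-1])
E
```

```text
10.05 [ 0.5275 -0.1588  0.1353] [ 0.9083  0.4197 -4.3339]
10.3 0.131 [ 0.5271 -0.1591  0.1312] [ 1.2476 -0.8089 -3.3885]
10.55 0.127 [ 0.5267 -0.1591  0.1267] [ 0.1869 -0.4067 -2.6061]
10.8 0.123 [ 0.5267 -0.159   0.1227] [ 0.3889 -0.1782 -3.7372]
11.05 0.119 [ 0.5267 -0.1589  0.1187] [-0.3102 -0.0691 -4.2118]
11.3 0.115 [ 0.5267 -0.1589  0.1147] [-0.6238  0.0103 -3.1772]
11.55 0.111 [ 0.5268 -0.1589  0.1107] [-0.467   1.265  -4.2534]
11.8 0.107 [ 0.5268 -0.159   0.1067] [-0.4905  0.2981 -3.0574]
12.05 0.103 [ 0.5268 -0.159   0.1027] [ 0.2285  0.4812 -2.3624]
12.3 0.099 [ 0.5268 -0.159   0.0987] [-0.4745  0.2304 -2.6807]
12.55 0.097 [ 0.5269 -0.159   0.0969] [ 0.3005  0.1278 -3.2705]
12.8 0.095 [ 0.5269 -0.1589  0.0949] [-0.9492  0.1863 -3.4874]
13.05 0.093 [ 0.5269 -0.159   0.0929] [ 0.4948  0.6591 -3.3826]
13.3 0.091 [ 0.5273 -0.159   0.0912] [-0.0499  0.2864 -1.1994]
13.55 0.089 [ 0.5275 -0.159   0.0902] [-1.6678 -0.4305  4.5155]
```

View pics/scene3.png

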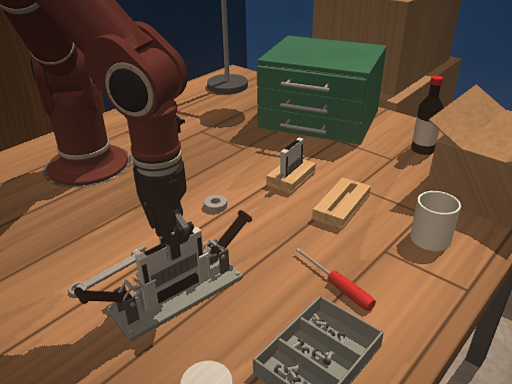

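The scene view shows the module in the guides around (180,265), touching down at an underside of about 34 mm with both levers still out. Releasing it now.

```bash
python3 - <<'E'
from h import *
from bench import env
env.command_gripper(0.04); print(env.current_t(),env.current_width())
env.move_straight([0.527,-0.159,0.16],0.15)
print(env.current_t(),env.current_position(),env.current_ft_force())
np.save("c4.npy",env.calibration("wrist"),allow_pickle=True)
for n in ("wrist","top","scene"): cv2.imwrite(f"pics/{n}4.png",env.capture(n)[:,:,::-1])
im=cv2.imread("pics/scene4.png")
cv2.imwrite("pics/scene4_rack.png",cv2.resize(im[200:350,60:260],None,fx=4,fy=4,interpolation=cv2.INTER_CUBIC))
E
```

```text
14.075 0.040093865812968456
14.7 [ 0.5264 -0.1592  0.1595] [-0.4978  0.9164 -0.5345]
```

View pics/scene4_rack.png

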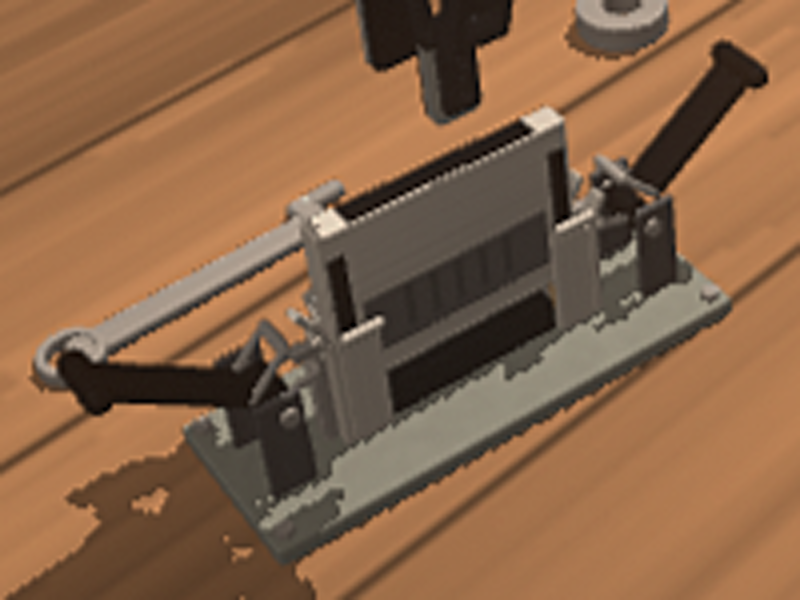

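View pics/wrist4.png

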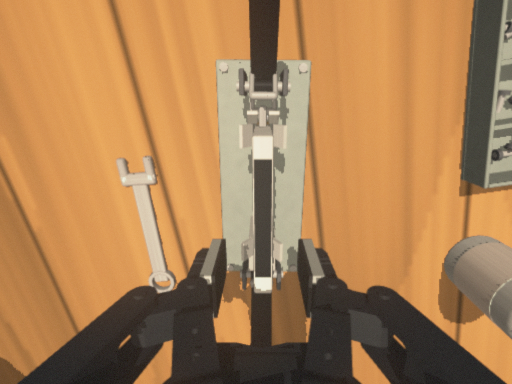

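The module is seated upright between the guides and both levers are out. Next, the thumb bars, from the first top and scene pictures.

```bash
python3 - <<'E'
from h import *
from bench import env
ct=env.calibration("top");cs=env.calibration("scene");a=np.radians(RY)
ex=np.array([np.cos(a),np.sin(a)]);ey=np.array([-np.sin(a),np.cos(a)])
for s,u,v in ((1,(55,102),(739,64)),(-1,(733,219),(85,382))):
    X,e=tri(ct,np.array(u)/4.3+[265,160]-.4,cs,np.array(v)/4+[60,200]-.4)
    x,y=ex@(X[:2]-RC),s*(ey@(X[:2]-RC))
    print(X,e,"rack",x,y,"ang",np.arctan2(y-0.09,X[2]-0.05),np.hypot(y-.09,X[2]-.05))
# module top check
P=onplane(np.load("c4.npy",allow_pickle=True).item(),[[253,137],[273,137],[271.5,290],[254.5,290]],0.119)
print([(ex@(p[:2]-RC),ey@(p[:2]-RC)) for p in P])
E
```

```text
[ 0.5527 -0.0036  0.0988] 0.0015547888816182466 rack 0.00152123317803553 0.15648073348071753 ang 0.9376103496259697 0.08246731952563464
[ 0.502  -0.3132  0.0987] 0.000994024934282719 rack -0.0006855860603399006 0.15715578394991356 ang 0.9428947074775003 0.08298398508740269
[(np.float64(-0.006104657813453931), np.float64(0.058487581361030425)), (np.float64(0.006624084912000786), np.float64(0.058482443816194815)), (np.float64(0.0068930194597129546), np.float64(-0.057399566486729316)), (np.float64(-0.0061253490843663), np.float64(-0.05740499005591297))]
```

```bash
cat >> h.py <<'E'
_a=np.radians(RY)
EX=np.array([np.cos(_a),np.sin(_a)]);EY=np.array([-np.sin(_a),np.cos(_a)])
def tcp_for(s,a,off=0.017,dz=-0.012):
    y=0.09+0.082*np.sin(a)+off; z=0.05+0.082*np.cos(a)+dz
    return np.array([*(RC+s*y*EY),z])
def force(env,s,n=4,dt=0.01):
    fs=[]
    for _ in range(n):
        env.pause(dt);fs.append(np.array(env.current_ft_force()))
    f=np.mean(fs,0);return s*(EY@f[:2]),EX@f[:2],f[2]
def angle(env,s,off=0.017):
    p=np.array(env.current_position());y=s*(EY@(p[:2]-RC))-off
    return np.arcsin((y-0.09)/0.082),p
E
python3 - <<'E'
from h import *
from bench import env
R=Rdown(RY)
for s in (1,-1):
    for a in (.94,.5,.2,0): print(s,a,tcp_for(s,a),env.ik(tcp_for(s,a),R) is not None)
env.command_gripper(0.0)
p=tcp_for(1,0.94,0.017+0.013)
env.move_straight([p[0],p[1],0.16],0.2,R)
env.move_straight(p,0.12)
env.pause(0.1)
f0=force(env,1,5);print(env.current_t(),env.current_width(),env.current_position(),p,f0)
np.save("f0.npy",f0)
for n in ("wrist","top","scene"): cv2.imwrite(f"pics/{n}5.png",env.capture(n)[:,:,::-1])
im=cv2.imread("pics/scene5.png")
cv2.imwrite("pics/scene5_rack.png",cv2.resize(im[180:330,100:300],None,fx=4,fy=4,interpolation=cv2.INTER_CUBIC))
E
```

```text
1 0.94 [0.5538 0.0131 0.0864] True
1 0.5 [ 0.5496 -0.0134  0.11  ] True
1 0.2 [ 0.5461 -0.0362  0.1184] True
1 0 [ 0.5436 -0.0523  0.12  ] True
-1 0.94 [ 0.5002 -0.3291  0.0864] True
-1 0.5 [ 0.5044 -0.3026  0.11  ] True
-1 0.2 [ 0.5079 -0.2798  0.1184] True
-1 0 [ 0.5104 -0.2637  0.12  ] True
17.3083 -0.00022081757926082886 [0.5565 0.0261 0.0873] [0.5558 0.026  0.0864] (np.float64(0.1889989992476023), np.float64(0.14749571073883405), np.float64(0.33637373667035597))
```

View pics/scene5_rack.png

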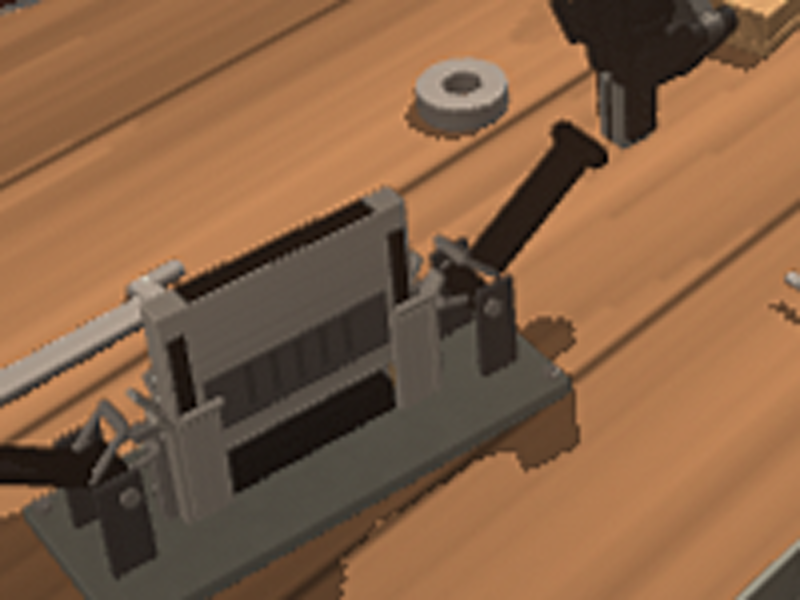

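View pics/wrist5.png

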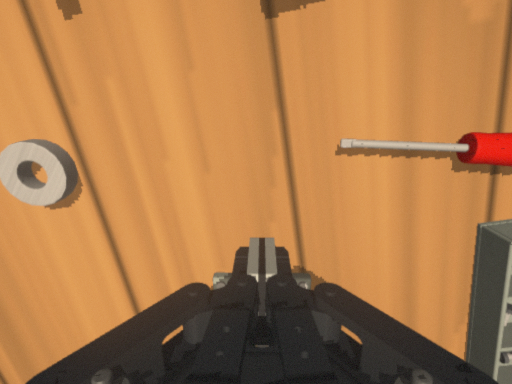

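The fingers stand just outside the left thumb bar. Pushing it in now, with the force watched.

```bash
cat >> h.py <<'E'
def push(env,s,a0=0.62,f0=0.0,amin=-0.02):
    for a in (0.94,0.78,a0):
        env.move_straight(tcp_for(s,a),0.08)
        f=force(env,s,3);print("sweep",a,round(env.current_t(),2),angle(env,s)[0].round(3),np.round(f,2))
    a=a0;n=0
    while a>amin:
        # command step: 1 mm, 0.4 mm once the force builds up
        st=0.0011 if f[0]-f0<5.3 else 0.0004
        a-=st/0.082
        env.move_straight(tcp_for(s,a),0.05)
        f=force(env,s,3,0.006);ang,p=angle(env,s);n+=1
        print(round(env.current_t(),2),"cmd",round(a,3),"act",ang.round(3),"z",p[2].round(4),np.round(f,2))
        if f[0]-f0>7.2:
            f=force(env,s,6,0.01);print("check",np.round(f,2))
            if f[0]-f0>8: break
        if f[0]-f0>11: break
    return a
E
python3 - <<'E'
from h import *
from bench import env
a=push(env,1,f0=0.2);print(a,env.current_t())
for n in ("top","scene"): cv2.imwrite(f"pics/{n}6.png",env.capture(n)[:,:,::-1])
E
```

```text
sweep 0.94 17.8 0.931 [1.66 0.42 0.31]
sweep 0.78 18.14 0.781 [ 3.14 -0.31  0.85]
sweep 0.62 18.48 0.615 [2.25 0.59 0.44]
18.76 cmd 0.607 act 0.606 z 0.1052 [3.07 0.85 0.55]
19.03 cmd 0.593 act 0.594 z 0.1059 [ 3.03  1.5  -0.05]
19.31 cmd 0.58 act 0.579 z 0.1066 [2.89 0.41 0.82]
19.58 cmd 0.566 act 0.566 z 0.1073 [2.5  0.6  1.06]
19.86 cmd 0.553 act 0.553 z 0.1079 [3.2  0.14 1.68]
20.13 cmd 0.54 act 0.54 z 0.1084 [ 3.54 -0.25  1.32]
20.41 cmd 0.526 act 0.526 z 0.109 [3.3  0.02 1.14]
20.68 cmd 0.513 act 0.511 z 0.1095 [ 3.43 -0.11  1.32]
20.96 cmd 0.499 act 0.497 z 0.11 [ 2.71 -0.05  0.86]
21.23 cmd 0.486 act 0.483 z 0.1105 [ 2.8  -0.51  1.74]
21.51 cmd 0.472 act 0.47 z 0.111 [ 3.4  -0.08  1.33]
21.78 cmd 0.459 act 0.457 z 0.1115 [3.1  0.09 1.2 ]
22.06 cmd 0.446 act 0.444 z 0.112 [2.96 0.45 0.93]
22.33 cmd 0.432 act 0.43 z 0.1125 [2.58 0.21 1.4 ]
22.61 cmd 0.419 act 0.417 z 0.1129 [2.45 0.02 1.26]
22.88 cmd 0.405 act 0.403 z 0.1134 [ 2.79 -0.29  0.91]
23.16 cmd 0.392 act 0.39 z 0.1138 [2.76 0.37 1.3 ]
23.43 cmd 0.379 act 0.377 z 0.1142 [ 2.92 -0.08  1.11]
23.71 cmd 0.365 act 0.364 z 0
[... 452 characters left out ...]
 cmd 0.244 act 0.243 z 0.1176 [ 3.15 -0.01  1.56]
26.46 cmd 0.231 act 0.231 z 0.1179 [ 3.64 -0.2   1.68]
26.73 cmd 0.218 act 0.223 z 0.1181 [ 4.91 -0.    1.3 ]
27.01 cmd 0.204 act 0.215 z 0.1184 [ 5.33 -0.54  0.64]
27.28 cmd 0.191 act 0.208 z 0.1185 [5.72 0.03 0.77]
27.56 cmd 0.186 act 0.207 z 0.1186 [ 6.8  -0.35 -0.2 ]
27.83 cmd 0.181 act 0.204 z 0.1186 [ 6.61  0.14 -0.21]
28.11 cmd 0.176 act 0.202 z 0.1187 [ 7.36  0.45 -1.04]
28.38 cmd 0.171 act 0.2 z 0.1188 [ 7.69  0.55 -0.84]
check [ 7.73  0.17 -0.6 ]
28.71 cmd 0.166 act 0.198 z 0.1188 [ 7.9  -0.26 -0.55]
check [ 7.97  0.41 -0.81]
29.03 cmd 0.161 act 0.196 z 0.1189 [ 7.84  0.32 -1.37]
check [ 8.3  -0.17 -1.27]
0.16146341463414593 29.0833
```

```bash
python3 - <<'E'
import cv2,numpy as np
a=cv2.imread("pics/scene4.png");b=cv2.imread("pics/scene6.png")
r=lambda im:cv2.resize(im[205:305,100:260],None,fx=4.9,fy=4.9,interpolation=cv2.INTER_CUBIC)[:290]
cv2.imwrite("pics/cmp6.png",np.vstack([r(a),r(b)]))
E
```

```text
(no output)
```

View pics/cmp6.png

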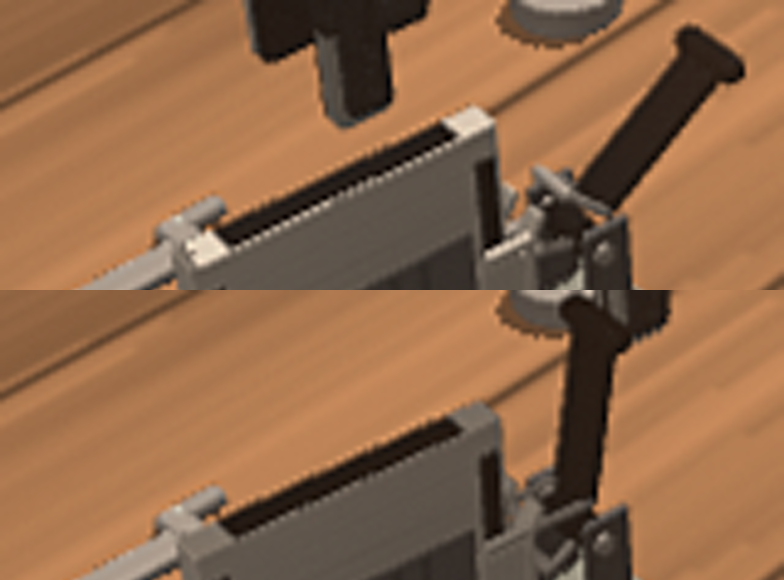

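The scene shows the +y end about 3.5 mm lower and the lever near-upright. The force has risen from a steady 3 N to 8.3 N, so this is the stop. I'll add a small amount up to about 9 N, then back off and do the right lever.

```bash
python3 - <<'E'
from h import *
from bench import env
R=Rdown(RY)
a=0.1615
for _ in range(3):
    a-=0.0005/0.082
    env.move_straight(tcp_for(1,a),0.05);f=force(env,1,5);print(round(a,3),angle(env,1)[0].round(3),np.round(f,2))
    if f[0]>8.9: break
p=tcp_for(1,0.25,0.017+0.02)
env.move_straight(p,0.08)
p[2]=0.175; env.move_straight(p,0.15)
f=force(env,1,5);print("free",f)
p=tcp_for(-1,0.94,0.017+0.013)
env.move_straight([p[0],p[1],0.175],0.25)
env.move_straight(p,0.12)
env.pause(0.1); f0=force(env,-1,6);print(env.current_t(),env.current_position(),p,f0)
for n in ("top","scene"): cv2.imwrite(f"pics/{n}7.png",env.capture(n)[:,:,::-1])
im=cv2.imread("pics/scene7.png")
cv2.imwrite("pics/scene7_rack.png",cv2.resize(im[200:350,60:260],None,fx=4,fy=4,interpolation=cv2.INTER_CUBIC))
E
```

```text
0.155 0.193 [ 8.33  0.49 -1.42]
0.149 0.19 [ 9.03  0.06 -1.57]
free (np.float64(-0.0122217925710767), np.float64(0.4401210357050423), np.float64(-0.4893800031791054))
33.3667 [ 0.4988 -0.3422  0.0874] [ 0.4982 -0.342   0.0864] (np.float64(0.10881665709512378), np.float64(-0.08528004662959177), np.float64(-0.010032829202835653))
```

View pics/scene7_rack.png

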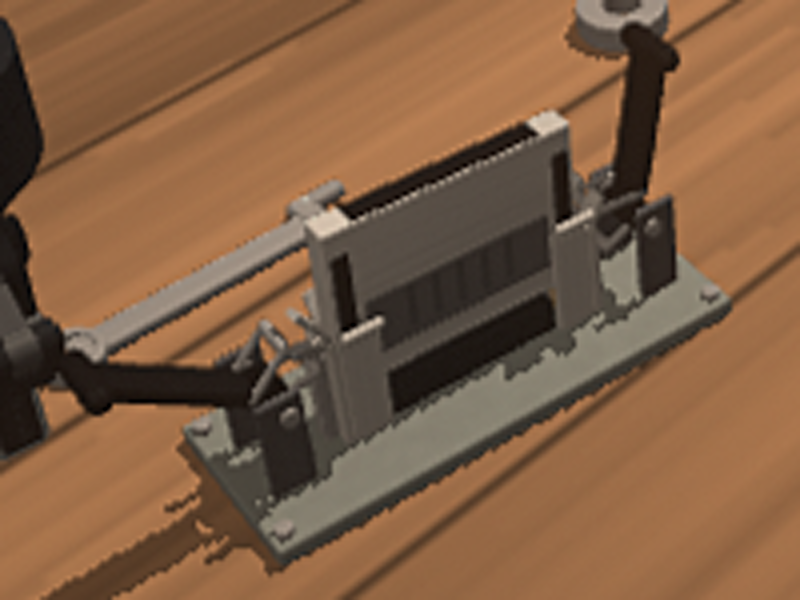

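The left lever has stayed in, and the fingers are in place outside the right bar. Now the right lever.

```bash
python3 - <<'E'
from h import *
from bench import env
a=push(env,-1,a0=0.55,f0=0.0);print(a,env.current_t())
for n in ("top","scene"): cv2.imwrite(f"pics/{n}8.png",env.capture(n)[:,:,::-1])
E
```

```text
sweep 0.94 33.81 0.925 [ 0.74 -0.3  -0.04]
sweep 0.78 34.15 0.776 [1.87 0.01 0.35]
sweep 0.55 34.56 0.537 [0.41 0.11 0.24]
34.83 cmd 0.537 act 0.533 z 0.108 [ 1.37  0.73 -0.61]
35.11 cmd 0.523 act 0.525 z 0.1088 [ 2.71 -0.07 -0.6 ]
35.38 cmd 0.51 act 0.512 z 0.1096 [ 2.06 -0.44 -0.27]
35.66 cmd 0.496 act 0.497 z 0.1102 [ 2.63 -0.89  0.6 ]
35.93 cmd 0.483 act 0.483 z 0.1107 [ 3.   -0.86  0.26]
36.21 cmd 0.47 act 0.469 z 0.1113 [ 2.99 -0.57  1.32]
36.48 cmd 0.456 act 0.455 z 0.1118 [ 2.72 -0.84  1.04]
36.76 cmd 0.443 act 0.442 z 0.1123 [ 3.3  -0.54  0.76]
37.03 cmd 0.429 act 0.428 z 0.1127 [3.11 0.   1.16]
37.31 cmd 0.416 act 0.414 z 0.1131 [ 2.63 -0.35  0.99]
37.58 cmd 0.402 act 0.401 z 0.1135 [3.16 0.32 1.19]
37.86 cmd 0.389 act 0.388 z 0.1139 [3.49 0.82 0.89]
38.13 cmd 0.376 act 0.374 z 0.1143 [3.3  0.86 0.7 ]
38.41 cmd 0.362 act 0.361 z 0.1147 [3.5  0.69 1.38]
38.68 cmd 0.349 act 0.348 z 0.1151 [3.26 0.47 0.75]
38.96 cmd 0.335 act 0.334 z 0.1154 [3.21 0.23 1.36]
39.23 cmd 0.322 act 0.321 z 0.1158 [3.83 0.14 1.71]
39.51 cmd 0.309 act 0.307 z 0.1161 [3.94 0.13 1.84]
39.78 cmd 0.295 a
[... 168 characters left out ...]
 0.1174 [3.74 0.01 1.24]
40.88 cmd 0.241 act 0.24 z 0.1176 [ 3.46 -0.13  1.39]
41.16 cmd 0.228 act 0.229 z 0.1179 [ 4.12 -0.36  1.72]
41.43 cmd 0.215 act 0.222 z 0.1181 [ 5.39 -0.16  1.53]
41.71 cmd 0.21 act 0.221 z 0.1182 [5.26 0.23 1.52]
41.98 cmd 0.196 act 0.214 z 0.1184 [6.28 0.42 1.3 ]
42.26 cmd 0.191 act 0.213 z 0.1184 [6.93 0.94 0.66]
42.53 cmd 0.187 act 0.211 z 0.1184 [7.03 0.29 1.37]
42.81 cmd 0.182 act 0.209 z 0.1185 [7.15 0.44 1.09]
43.08 cmd 0.177 act 0.207 z 0.1185 [7.25 0.78 0.34]
check [7.79 0.33 0.69]
43.41 cmd 0.172 act 0.205 z 0.1186 [7.79 0.77 0.08]
check [7.67 0.33 0.4 ]
43.73 cmd 0.167 act 0.203 z 0.1187 [7.86 0.46 0.32]
check [8.32 0.44 0.56]
0.16707317073170702 43.7833
```

```bash
python3 - <<'E'
from h import *
from bench import env
a=0.1671
for _ in range(3):
    a-=0.0005/0.082
    env.move_straight(tcp_for(-1,a),0.05);f=force(env,-1,5);print(round(a,3),angle(env,-1)[0].round(3),np.round(f,2))
    if f[0]>8.9: break
p=tcp_for(-1,0.25,0.017+0.02)
env.move_straight(p,0.08)
p[2]=0.18; env.move_straight(p,0.15)
print(env.current_t(),force(env,-1,3))
for n in ("top","scene"): cv2.imwrite(f"pics/{n}9.png",env.capture(n)[:,:,::-1])
im=cv2.imread("pics/scene9.png");im4=cv2.imread("pics/scene4.png")
r=lambda im:cv2.resize(im[205:355,80:260],None,fx=4.4,fy=4.4,interpolation=cv2.INTER_CUBIC)[:300]
cv2.imwrite("pics/cmp9.png",np.vstack([r(im4),r(im)]))
im=cv2.imread("pics/top9.png")
cv2.imwrite("pics/top9_rack.png",cv2.resize(im[160:250,265:450],None,fx=4.3,fy=4.3,interpolation=cv2.INTER_CUBIC))
E
```

```text
0.161 0.2 [8.29 0.47 0.37]
0.155 0.198 [8.6  0.72 0.47]
0.149 0.195 [9.64 0.78 0.28]
45.825 (np.float64(0.49439892664971125), np.float64(-0.5466704162325845), np.float64(-0.4236051936995136))
```

View pics/cmp9.png

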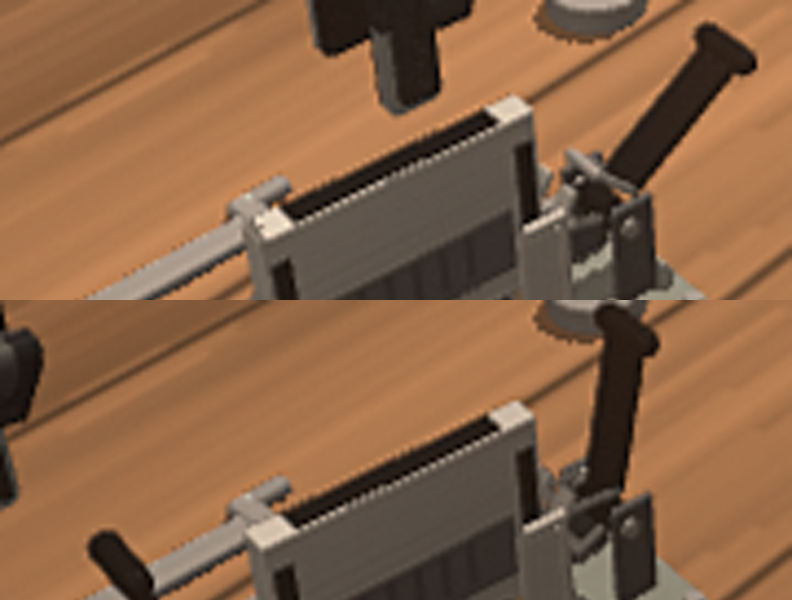

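View pics/top9_rack.png

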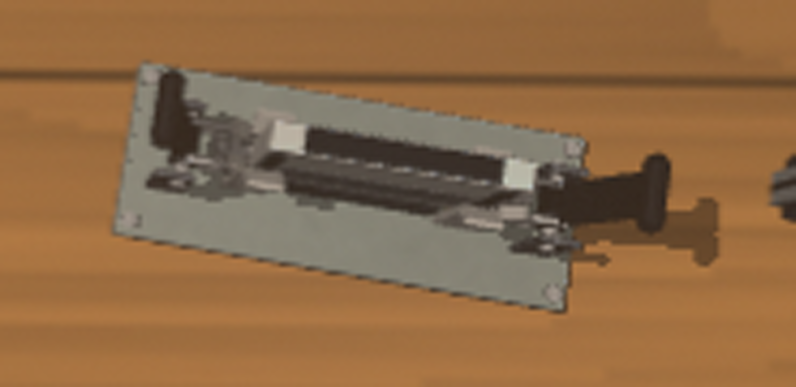

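```bash
python3 - <<'E'
from h import *
from bench import env
ct=env.calibration("top");cs=env.calibration("scene")
for s,u,v in ((1,(170,110),(628,332)),(-1,(653,193),(122,564))):
    uv=np.array(u)/4.3+[265,160]-.4; uw=(np.array(v)-[0,300])/4.4+[80,205]-.4
    X,e=tri(ct,uv,cs,uw);y=s*(EY@(X[:2]-RC));print("tri",X,e,np.arctan2(y-.09,X[2]-.05),np.hypot(y-.09,X[2]-.05))
    for a in np.arange(0.1,0.8,0.1):
        P=np.array([*(RC+s*(0.09+.082*np.sin(a))*EY),.05+.082*np.cos(a)])
        print(a.round(2),(proj(ct,P)-uv).round(1),(proj(cs,P)-uw).round(1))
E
```

```text
tri [ 0.5449 -0.0522  0.13  ] 0.0001361713702177187 0.212647126374843 0.08182305479580498
0.1 [[4.7 1.3]] [[-4.7  0.9]]
0.2 [[0.4 0.7]] [[-1.  -0.3]]
0.3 [[-3.8  0.2]] [[ 2.7 -1.1]]
0.4 [[-8.  -0.2]] [[ 6.3 -1.4]]
0.5 [[-12.   -0.5]] [[ 9.7 -1.4]]
0.6 [[-15.7  -0.8]] [[12.9 -0.9]]
0.7 [[-19.2  -0.9]] [[15.8 -0. ]]
tri [ 0.5097 -0.2646  0.1311] 0.0008327094569651107 0.21804586138982338 0.08306008848662537
0.1 [[-4.8 -1.1]] [[ 6.3 -2.8]]
0.2 [[-0.8 -0.3]] [[1.6 0.1]]
0.3 [[3.  0.5]] [[-3.   3.4]]
0.4 [[6.4 1.3]] [[-7.4  7. ]]
0.5 [[9.5 2.2]] [[-11.5  11. ]]
0.6 [[12.3  3. ]] [[-15.4  15.2]]
0.7 [[14.6  3.9]] [[-18.8  19.6]]
```

Both levers now measure about 0.21 rad. Left: 0.213 rad at 81.8 mm radius. Right: 0.218 rad at 83.1 mm. There's time to check the left stop by feel once more.

```bash
python3 - <<'E'
from h import *
from bench import env
p=tcp_for(1,0.25,0.017+0.012)
env.move_straight([p[0],p[1],0.18],0.25)
env.move_straight(p,0.12)
env.pause(0.05);f0=force(env,1,5)[0];print(env.current_t(),f0)
env.move_straight(tcp_for(1,0.25),0.06)
a=0.235
while a>0.13:
    env.move_straight(tcp_for(1,a),0.05);f=force(env,1,4,.006);print(round(env.current_t(),2),round(a,3),angle(env,1)[0].round(3),np.round(f,2))
    if f[0]-f0>8.4 or env.current_t()>54: break
    a-=0.0008/0.082 if f[0]-f0<6 else 0.0005/0.082
p=tcp_for(1,0.25,0.017+0.02)
env.move_straight(p,0.08)
p[2]=0.2; env.move_straight(p,0.15)
print(env.current_t(),env.current_ft_force())
for n in ("top","scene"): cv2.imwrite(f"pics/{n}10.png",env.capture(n)[:,:,::-1])
im=cv2.imread("pics/scene10.png")
cv2.imwrite("pics/scene10_rack.png",cv2.resize(im[200:350,60:260],None,fx=4,fy=4,interpolation=cv2.INTER_CUBIC))
E
```

```text
48.0167 0.49721869894055554
48.65 0.235 0.235 [ 0.25  0.37 -0.18]
48.93 0.225 0.226 [-0.01 -0.01 -0.02]
49.22 0.215 0.222 [ 0.7   0.27 -0.67]
49.5 0.206 0.22 [ 3.5  -0.05 -1.35]
49.78 0.196 0.214 [ 5.09  0.11 -1.68]
50.07 0.186 0.209 [ 5.67  0.3  -1.32]
50.35 0.176 0.204 [ 6.34 -0.05 -1.94]
50.63 0.167 0.2 [ 6.6   0.31 -1.91]
50.92 0.161 0.198 [ 7.14  0.26 -2.59]
51.2 0.155 0.195 [ 7.74 -0.27 -2.73]
51.48 0.148 0.192 [ 8.22  0.82 -2.74]
51.77 0.142 0.19 [ 8.45 -0.46 -2.69]
52.05 0.136 0.188 [ 8.63  0.36 -3.21]
52.33 0.13 0.185 [ 9.15  0.   -3.03]
53.5583 [-0.1542  0.161  -0.808 ]
```

View pics/scene10_rack.png

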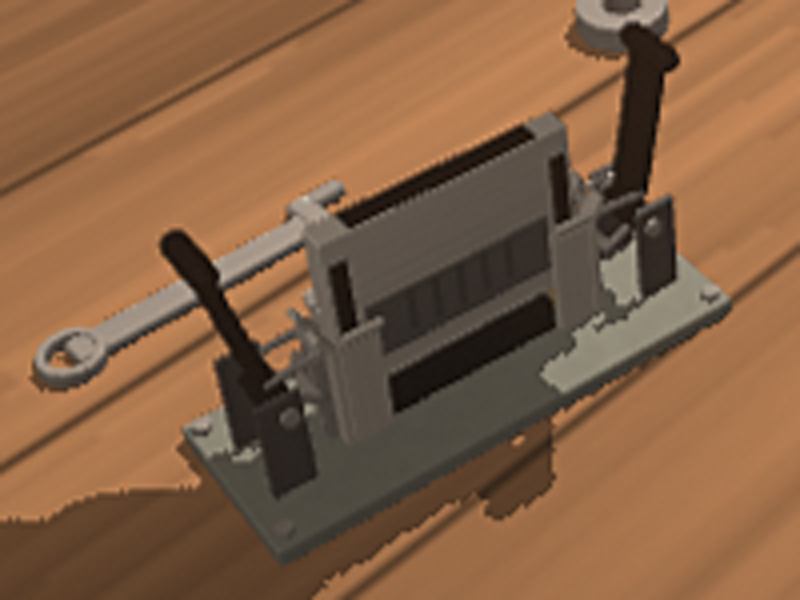

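View pics/scene10.png

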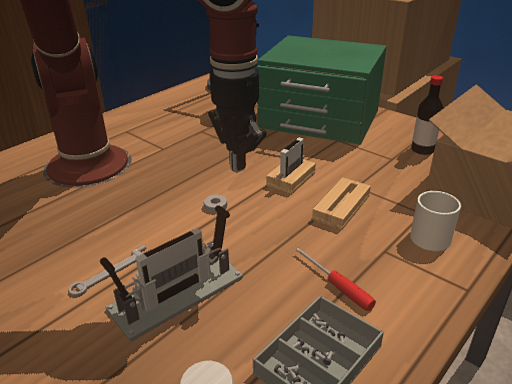

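The left lever took up contact at about 0.22 rad and firmed straight away to 9 N, so that end is home. The gripper is clear and the short module (290,158) hasn't moved.

```bash
python3 - <<'E'
from bench import env
env.hand_in(); print(env.current_t())
E
```

```text
the job is handed in; nothing more can be done
the job is handed in; nothing more can be done
```

I moved the long module from its stand into the card rack and let it rest there with both levers out at about 0.94 rad. I then pushed each lever in to its stop and handed the job in at about 53.7 s of the 61 s allowed; no verdict was reported.

**What the last checks showed**
- **Stops:** on both levers the push held at about 3 N, then rose steadily from about 0.22 rad. I stopped at about 9 N on the left and 9.6 N on the right; the highest averaged reading was 9.6 N, well under the 15 N limit.
- **Left lever, pressed again:** contact came at about 0.22 rad and firmed straight away to about 9 N, which agrees with it being home. I did not press the right lever again.
- **Lever angles:** from the two camera views they measured 0.213 and 0.218 rad. The radii came out at 82 and 83 mm, against the 82 mm given.
- **Module:** both ends sat about 3 to 3.6 mm lower than at first rest, and the module looks upright. The short module looked undisturbed and the gripper was clear of everything.

**Less certain**
- **Stop firmness:** the stops did not feel rigid. The fingers still crept about 2.5 to 3 mm as the force rose from 4 to 9 N, and the left lever sprang back to about 0.22 rad once released.
- **Strip travel:** I could not read how far the contact strips were pressed. It is inferred only from the force and the pictures, where the drop is just 1 to 2 pixels.

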